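# Hold the headphone amplifier on its mount for screwing

## Robot

A 6-joint arm with a two-finger parallel gripper is mounted at the origin on the work surface. World frame = base frame: x ahead of the robot, y to its left, z up, the work surface at z = 0. Lengths are in m, angles in rad, forces in N, time in s.
With the tool pointing down it reaches from about 0.325 to 0.775 m from the base axis. Payload 9.3 kg.
Tool frame: the origin (TCP) lies at the very end of the fingers, on their centre line; the grasp point (between the pads) lies 19 mm behind it; z points along the fingers, y is the line along which they close (so a half turn about z gives the same grasp; the last joint's range is limited). The gripper opens to 85 mm and grips with 20 to 120 N. Pads are 22 mm wide; open, the fingers measure 114 mm over their backs; the gripper's body (76 mm by 85 mm) begins 54 mm behind the grasp point. The pads swing forward as they close: fully open they stand 13 mm farther back than shut.
Start: joints at [-1.462, 0.259, 0.021, 1.334, 0, 1.418], TCP at [0.142, -0.531, 0.231] pointing down, gripper open.
Joint ranges: [-3.04, 3.04], [-0.91, 1.82], [-1.04, 1.36], [-1.92, 1.95], [-1.52, 1.45], [-3.14, 3.14]. Speed limits (rad/s): [2.22, 2.22, 2.79, 3.14, 3.14, 3.14].

## Interface

Orientations are given as a rotation vector (axis times angle).
In Python, from station import r gives the robot as it stands.
- The arm moves only by the tool play_rows, never from a script. Its argument "motion" is a list of rows, each a list of 3 entries, a list of its own where there are three numbers: the shift along the tool's x, y, z in normalised numbers (1 is 60 cm), then the turn, a rotation vector about the tool's x, y, z in parts of the range, where 1.0 means 2 pi rad, then the finger opening in cm, from 0 to 8.54. A call has 1 to 12 rows; each row is the pose to reach, as a shift and turn from the pose commanded when the call began, along the tool's axes at that moment; what a row does not reach only later rows make up. A row lasts 1/8 s, in which the tool goes at most 62.5 mm and 10.7 degrees, less where a joint would pass 70% of its speed; a pose out of reach is approached as far as the arm can. A shift or turn number past 1, either way, is cut back to 1. A call with a gripper value outside its range is refused whole. The fingers move at their own pace and stop on an object; "squeeze" is the grip in N (left out, the last holds). Time passes only in rows, so rows that repeat a pose let the fingers close. It gives the time, the measured TCP pose, the force, the opening and the grip force at its end, in the units of the state.
- r.sense(): the state, without advancing time (a new reading comes with each control period).
- r.read_camera(name): name is "side" or "top"; returns the picture (384x512x3 uint8, red, green, blue); there is no depth.
- r.calibration(name): a dict with "mtx" (3x3 intrinsics, pixels), "view" (4x4, takes a point from world to camera coordinates). Camera axes: x right, y up, looking along -z (the intrinsics and any distortion apply to the point x, -y, -z); pixel columns grow to the right and rows downward; lengths in m; the calibration is good to about 2 mm. A picture is of the moment at which its call begins. calibration takes no time and is no camera call.
- r.job_done(): hands the job in; it is judged then, once.
The state is a dict: "time_s": time; "q": joint angles; "qvel": joint speeds; "tau": joint torques, N m; "ee_pos": TCP position; "orientation": TCP orientation; "ft_force": force on the tool from outside, world axes, zero at the start; "ft_torque": the same for the moment, N m; "width": finger opening in m; "gripper_force": force on a finger pad.
Only numpy, scipy, OpenCV 4.12 (cv2) and the standard library are available. Lean on these libraries where they do the work, as an engineer would, in place of code of your own. Each camera call takes 0.05 s, during which the arm holds its last target. There are 200 camera calls.

## Task

Pick up the red headphone amplifier and hold its plain back flat against the black sprung mounting plate on the outside of the pine crate, upright, centred across the plate and with its top flush with the plate's top edge. Press it on with a steady 10 newtons or so, never as hard as 20, so that a colleague can screw it on from inside the crate, and finish while still holding and pressing it there: do not let go. Leave the other things on the table where they are.

Things in the scene. Friction and masses are not known exactly. Their poses are not given: they have to be found in the camera images.
- red_amp: The red headphone amplifier, a loose metal box 50 mm deep (its x) by 56 mm wide (its y) by 60 mm tall, 0.25 to 0.5 kg, standing upright on the table. Origin: centre of the underside, z up. Its front (-x) has a black panel with a silver volume knob (24 mm across) sticking out 12 mm; its back (+x) is plain and flat. Its two y sides are plain: grip across them (56 mm) from above.
- red_amp_back (a point): Middle of the top edge of the red amplifier's plain back: 25 mm along +x and 60 mm up from red_amp's origin. Axes as the amplifier's.
- crate: Open pine crate fixed to the table, 300 mm long (its y), 206 mm deep (its x, from x = 26 to 232 mm), rim 130 mm high. Origin: on the table, straight below the middle of the mounting plate's free face; z up, +x points horizontally from the plate into the crate. The plate is outside, on the -x side, which looks roughly to world +y. Nothing stands above the rim.
- plate_spot (a point): Middle of the top edge of the mounting plate's free face, 130 mm above the table; moves with the plate. Axes as the crate's: press along +x. The plate is black, upright, 90 mm wide (y), 70 tall, 6 thick, its top level with the crate's rim. Held right, red_amp_back meets this point with the amplifier's axes parallel to the crate's (its underside 70 mm above the table).
- mount_plate (a joint): How far the plate, on four short rubber buffers that give in the pressing direction only, is pushed in towards the crate (m): 0 free, 0.016 fully in. It gives 1.4 N per mm, so about 0.007 at 10 N; it springs back when released.
- grey_amp: Bystander: a loose grey amplifier of the same shape and size as the red one. Leave it. Origin: centre of the underside.
- microphone: Bystander: loose silver desk microphone on a round 90 mm foot, 160 mm tall, with a 90 mm pop filter disc reaching 170 mm high on its +x side. Origin: centre of the underside.
- mug: Bystander: loose blue mug, 76 mm across, 90 mm tall. Origin: centre of the underside.
- webcam: Bystander: loose black webcam on a square foot, 75 mm wide, 48 mm tall. Origin: centre of the underside.
Things that resemble listed ones, but are neither listed nor needed, are in the scene too. Of the things that look like the red_amp, the smallest one is meant.

How it is judged:
On the way, in this order (a step that is already met when the one before it is completed fails the run):
1. the red amplifier is lifted clear of the table in the gripper (height (world z) of red_amp above 0.03 m and contact force between red_amp and the fingers above 2 N), for 0.2 s.
2. it is held in place on the plate with 5 to 16 N for a full second (contact force between red_amp and crate between 5 and 16 N and x of red_amp_back in the frame of plate_spot between -0.005 and 0.005 m and y of red_amp_back in the frame of plate_spot between -0.008 and 0.008 m and z of red_amp_back in the frame of plate_spot between -0.008 and 0.008 m and angle between the x axis of red_amp and the x axis of plate_spot, either way round below 0.1 rad and angle between red_amp's own z axis and vertical below 0.1 rad and contact force between red_amp and the fingers above 2 N and linear speed of red_amp below 0.02 m/s), for 1 s.
At the end, for the whole second after the job is handed in: The red amplifier is still in the gripper and still, its back pressed on the mounting plate with 5 to 16 N, upright and square to the plate within 0.1 rad, centred across the plate within 8 mm, its top level with the plate's top within 8 mm (so it is well off the table) (all of step 2); the arm keeps its last pose, push and grip.
It fails at once if the amplifier is pressed on the plate or crate with more than 20 N (contact force between red_amp and crate above 20 N).
It fails at once if the grey amplifier is pushed away (over 30 mm) or knocked over (distance of grey_amp from where it was at the start of the episode above 0.03 m or angle between grey_amp's own z axis and vertical above 0.4 rad).
It fails at once if the microphone is pushed away (over 30 mm) or knocked over (distance of microphone from where it was at the start of the episode above 0.03 m or angle between microphone's own z axis and vertical above 0.4 rad).
It fails at once if the mug is pushed away (over 30 mm) or knocked over (distance of mug from where it was at the start of the episode above 0.03 m or angle between mug's own z axis and vertical above 0.4 rad).
It fails at once if the webcam is pushed away (over 30 mm) or knocked over (distance of webcam from where it was at the start of the episode above 0.03 m or angle between webcam's own z axis and vertical above 0.4 rad).
It also fails if it takes over 48 s, if anything falls off the work surface, if the arm or the gripper's body presses on something with over 40 N, if the wrist force passes 120 N, or if a joint passes its speed limit or range.

## Working session

There is one attempt and no reset: what is moved stays moved. The work goes in short steps, Python scripts to look and compute and a tool call to move; the robot and the scene stay as the last step left them, time stands still between calls to the robot, and variables do not carry over. Pictures are saved under pics/ and viewed, at most 10 in all, crops included, and the job is handed in when it is done.

Besides the shell and the picture viewer there is one more tool, called after "Request:" as name(argument=value, ...), one argument or row to a line, values as JSON. play_rows: Moves the arm, as the interface text tells. Its arguments: {"type":"object","properties":{"motion":{"type":"array","items":{"type":"array"}},"squeeze":{"type":"number"}},"required":["motion"]}

```bash
mkdir -p pics; python3 - <<'E'
from station import r
import cv2,numpy as np
for n in("side","top"):
    im=r.read_camera(n); cv2.imwrite(f"pics/{n}0.png",im[:,:,::-1]); c=r.calibration(n)
    print(n,{k:np.round(v,4).tolist() if not isinstance(v,str) else v for k,v in c.items()})
s=r.sense();print({k:np.round(v,3).tolist() for k,v in s.items()})
E
```

```text
side {'mtx': [[390.5769, 0.0, 257.4558], [0.0, 390.5769, 194.309], [0.0, 0.0, 1.0]], 'view': [[-0.8035, -0.5952, -0.0149, 0.5581], [0.4039, -0.5633, 0.7208, -0.1861], [-0.4374, 0.5731, 0.693, -0.7674], [0.0, 0.0, 0.0, 1.0]]}
top {'mtx': [[413.7838, 0.0, 257.4349], [0.0, 413.7838, 183.3252], [0.0, 0.0, 1.0]], 'view': [[0.0212, -0.9996, 0.0159, 0.1647], [0.9975, 0.0223, 0.0671, -0.5565], [-0.0674, 0.0145, 0.9976, -0.8917], [0.0, 0.0, 0.0, 1.0]]}
{'time_s': 0.1, 'q': [-1.462, 0.259, 0.021, 1.334, 0.0, 1.418], 'qvel': [0.001, -0.002, 0.001, -0.001, -0.001, 0.001], 'tau': [0.005, -55.669, 34.507, 0.012, -0.0, -0.0], 'ee_pos': [0.142, -0.531, 0.231], 'orientation': [-3.114, -0.41, -0.0], 'ft_force': [0.93, 0.063, 0.208], 'ft_torque': [-0.015, 0.065, 0.01], 'gripper_force': 0.0, 'width': 0.086}
```

View pics/side0.png

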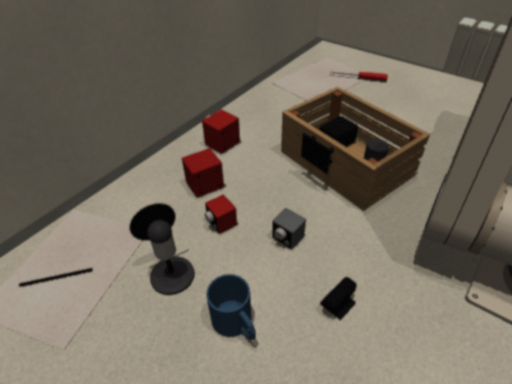

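View pics/top0.png

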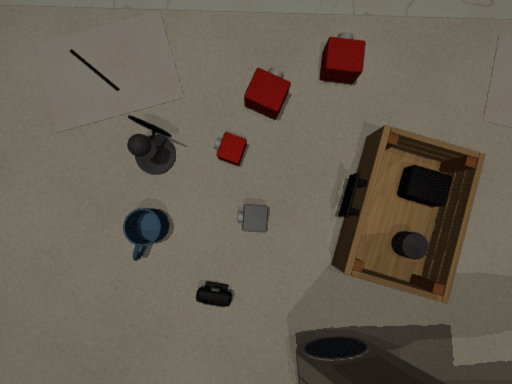

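The red mask could match three boxes: side (221,213), (203,172) and (221,131), which are top (232,148), (268,92) and (343,60). The smallest, at top (232,148) with its knob on the left, fits the description. The plate is at top (353,195) and side (318,152). I'll check the choice in a close crop.

```bash
python3 - <<'E'
import cv2,numpy as np
t=cv2.imread("pics/top0.png");s=cv2.imread("pics/side0.png")
b=lambda im:cv2.convertScaleAbs(im,alpha=1.8)
def crop(im,x,y,w,h,W,H): return cv2.resize(b(im[y:y+h,x:x+w]),(W,H),interpolation=cv2.INTER_CUBIC)
a=crop(t,207,125,50,50,300,300); c=crop(t,330,120,67,160,251,600)
d=crop(s,195,185,50,50,300,300); e=crop(s,270,80,83,200,249,600)
out=np.zeros((600,800,3),np.uint8); out[:300,:300]=a; out[300:,:300]=d; out[:,300:551]=c; out[:,551:800]=e
cv2.imwrite("pics/c1.png",out)
for n,im in(("top",t),("side",s)):
    h=cv2.cvtColor(im,cv2.COLOR_BGR2HSV)
    m=((h[...,0]<8)|(h[...,0]>172))&(h[...,1]>140)&(h[...,2]>40)
    k,l,st,ce=cv2.connectedComponentsWithStats(m.astype(np.uint8))
    for i in range(1,k):
        if st[i,4]>150:print(n,st[i],ce[i].round(1),cv2.minAreaRect(np.argwhere(l==i)[:,::-1].astype(np.float32)))
E
```

```text
top [ 325   37   40   36 1231] [344.7  54.6] ((344.70135498046875, 55.28839874267578), (37.79814147949219, 34.292903900146484), 6.709836959838867)
top [ 245   68   46   44 1249] [267.2  89.7] ((267.39599609375, 89.65145111083984), (38.361751556396484, 33.58918762207031), 25.016895294189453)
top [217 132  29  32 632] [231.2 147.8] ((231.54794311523438, 148.20547485351562), (24.57863998413086, 27.6217098236084), 20.556041717529297)
side [359  72  28   9 170] [372.9  75.9] ((372.463134765625, 75.9057388305664), (27.341794967651367, 6.428037643432617), 5.19442892074585)
side [ 183  110   56   86 2384] [211.1 152.2] ((209.38467407226562, 152.63677978515625), (46.126644134521484, 88.79850006103516), 19.5731258392334)
side [206 195  30  37 664] [222.5 212. ] ((223.10003662109375, 212.2000274658203), (32.64659118652344, 24.149534225463867), 63.43495178222656)
```

View pics/c1.png

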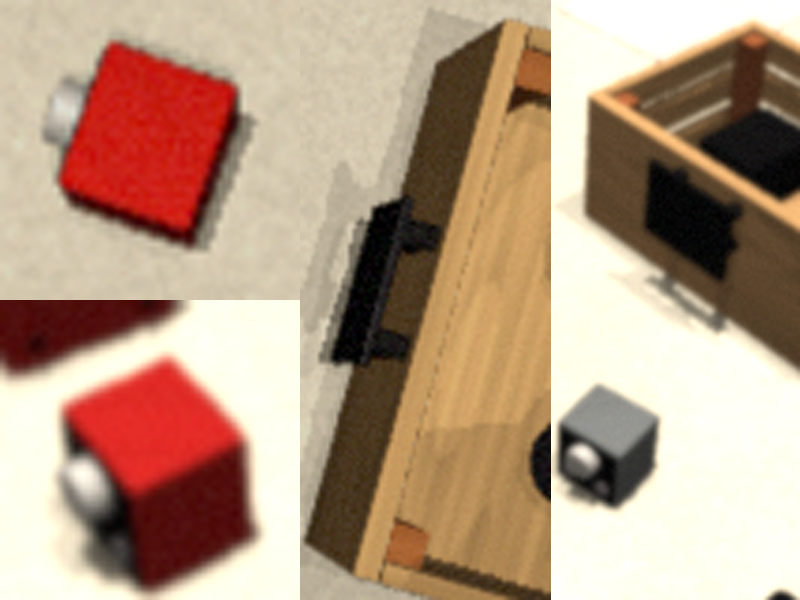

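The crop confirms the choice: the small red box has the silver knob on its left, and its top-face corners in the top view are near (225,132), (247,140), (239,163) and (218,156). Next is a brightened close-up of the plate to read its edges.

```bash
python3 - <<'E'
import cv2,numpy as np
t=cv2.imread("pics/top0.png");s=cv2.imread("pics/side0.png")
def g(im,x,y,w,h,k): 
    c=im[y:y+h,x:x+w].astype(float)/255; c=np.clip(c,0,1)**0.4
    return cv2.resize((c*255).astype(np.uint8),None,fx=k,fy=k,interpolation=cv2.INTER_CUBIC)
a=g(t,330,165,40,60,10);b=g(s,295,125,40,60,10)
cv2.imwrite("pics/c2.png",np.hstack([a,b]))
E
```

```text
(no output)
```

View pics/c2.png

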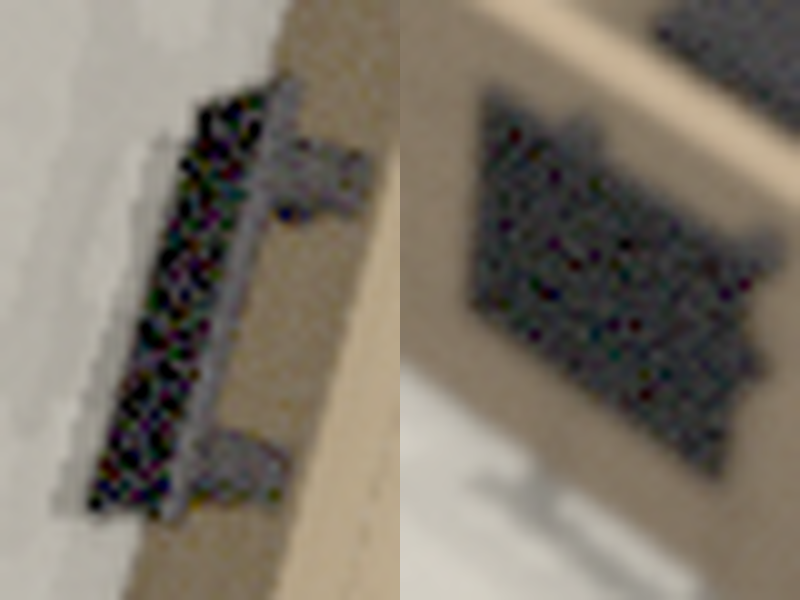

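In the brightened plate crop, the free face's top edge runs (356.7,173.1)–(346.4,216.1) in the top view and (303.1,133.1)–(328.1,150.1) in the side view. The amplifier's corners come from the previous crop. I'll triangulate both.

```bash
cat > h.py <<'E'
from station import r
import numpy as np,cv2
F=np.diag([1,-1,-1])
def P(n):
    c=r.calibration(n); return np.array(c["mtx"])@F@np.array(c["view"])[:3]
def tri(pt,ps):
    X=cv2.triangulatePoints(P("top"),P("side"),np.array(pt,float).T,np.array(ps,float).T); return (X[:3]/X[3]).T
def proj(n,X):
    x=P(n)@np.append(X,1); return x[:2]/x[2]
def onplane(n,p,z):
    M=P(n); H=np.c_[M[:,0],M[:,1],M[:,2]*z+M[:,3]]; v=np.linalg.solve(H,[*p,1]); return v[:2]/v[2]
E
python3 - <<'E'
from h import *
np.set_printoptions(precision=4,suppress=True)
k=lambda L,s,o:[((x+.5)/s-.5+o[0],(y+.5)/s-.5+o[1]) for x,y in L]
# amp top face: far-front,far-back,near-back,near-front order as in top crop (TL,TR,BR,BL)
at=k([(110,42),(238,88),(190,231),(63,186)],6,(207,125))
as_=k([(65,108),(170,60),(243,140),(135,193)],6,(195,185))
# top TL = +x,+y ; side: left=+x+y -> 
for rot in range(4):
    o=as_[rot:]+as_[:rot]; X=tri(at,o)
    e=max(np.linalg.norm(proj("side",x)-p) for x,p in zip(X,o)); print(rot,round(e,2),X.tolist() if e<3 else '')
    if e<3: print(X.mean(0),X[1]-X[0],X[3]-X[0]); 
for z in(.06,):
    Y=np.array([onplane("top",p,z) for p in at]);Z=np.array([onplane("side",p,z) for p in as_])
    for Q in(Y,Z):
        d=Q-np.roll(Q,-1,0);print("plane",Q.mean(0),Q.tolist(),np.linalg.norm(d,axis=1),np.degrees(np.arctan2(d[:,1],d[:,0])))
pt=[(356.7,173.1),(346.4,216.1),(349.5,175),(339,215.4)];ps=[(303.1,133.1),(328.1,150.1),(301.8,155.4),(326.6,172.1)]
X=tri(pt,ps);print(X,[np.linalg.norm(proj("side",x)-p).round(2) for x,p in zip(X,ps)])
for n,p in(("top",pt),("side",ps)):
    Q=np.array([onplane(n,p[i],[.13,.13,.06,.06][i]) for i in range(4)])
    for a,b in((0,1),(2,3)):
        d=Q[a]-Q[b];print(n,Q[a],Q[b],(Q[a]+Q[b])/2,np.linalg.norm(d),np.degrees(np.arctan2(d[1],d[0])))
# crate rim outer edge: top crop 3.75, offset 330,120 (outer top edge)
rt=k([(507-300,22),(357-300,577)],3.75,(330,120));Q=np.array([onplane("top",p,.13) for p in rt]);d=Q[0]-Q[1]
print("rim",Q,Q.mean(0),np.linalg.norm(d),np.degrees(np.arctan2(d[1],d[0])))
E
```

```text
0 0.73 [[0.6568982506843741, 0.2475768297769544, 0.0582565302326423], [0.6427389642761772, 0.20268643937820344, 0.05570461418531929], [0.5924103298328973, 0.21896477738324246, 0.05566020062513863], [0.6067496397636979, 0.2636172052039122, 0.0571387157320226]]
[0.6247 0.2332 0.0567] [-0.0142 -0.0449 -0.0026] [-0.0501  0.016  -0.0011]
1 9.55 
2 17.06 
3 9.12 
plane [0.6246 0.2333] [[0.6577382104832713, 0.2483289469117256], [0.6425008863997173, 0.20298848855565993], [0.5916051543204001, 0.2186081560133491], [0.6064128375453028, 0.2634058388097871]] [0.0478 0.0532 0.0472 0.0535] [  71.4243  -17.061  -108.2911  163.6298]
plane [0.6219 0.2353] [[0.6540650325763961, 0.24802617848134464], [0.6389478981715687, 0.20558352433833568], [0.5899359063300802, 0.22231047135219686], [0.6047538543026203, 0.26545954281397727]] [0.0451 0.0518 0.0456 0.0523] [  70.3952  -18.8439 -108.9531  160.5296]
[[ 0.5681 -0.0132  0.1322]
 [ 0.4866  0.0066  0.13  ]
 [ 0.5698 -0.0165  0.062 ]
 [ 0.4855  0.0059  0.0643]] [np.float64(0.55), np.float64(0.4), np.float64(0.95), np.float64(0.59)]
top [ 0.5693 -0.0132] [0.4859 0.0063] [ 0.5276 -0.0035] 0.08560969111172985 -13.121793790847713
top [ 0.5718 -0.0159] [0.4866 0.0056] [ 0.5292 -0.0051] 0.08789688235049058 -14.148955761008049
side [ 0.5685 -0.0167] [0.4873 0.0073] [ 0.5279 -0.0047] 0.08466781646623095 -16.445848148667917
side [ 0.569  -0.0201] [0.4865 0.0004] [ 0.5278 -0.0098] 0.08507822922487511 -13.935690301814775
rim [[ 0.6639 -0.0678]
 [ 0.377   0.0085]] [ 0.5204 -0.0297] 0.2968732324065249 -14.901530210285003
```

```bash
cat >> h.py <<'E'
from scipy.spatial.transform import Rotation as R
def tgt(p,yawy):  # tool down, tool y along yawy (deg)
    s=r.sense(); R0=R.from_rotvec(s["orientation"]); a=np.radians(yawy)
    y=np.array([np.cos(a),np.sin(a),0]); z=np.array([0,0,-1.]); R1=R.from_matrix(np.c_[np.cross(y,z),y,z])
    print("shift cm",(R0.inv().apply(np.array(p)-s["ee_pos"])*100).round(2),"turn",(R0.inv()*R1).as_rotvec().round(4))
def st():
    s=r.sense();M=R.from_rotvec(s["orientation"]).as_matrix();print({k:np.round(s[k],4).tolist() for k in("time_s","ee_pos","ft_force","width","gripper_force","q")},"yawy",np.degrees(np.arctan2(M[1,1],M[0,1])).round(2),"z",M[:,2].round(4))
E
python3 -c "
from h import *
st();tgt([.6235,.2343,.231],-18.1)"
```

```text
{'time_s': 0.1, 'ee_pos': [0.1423, -0.531, 0.2307], 'ft_force': [0.9297, 0.0625, 0.2081], 'width': 0.0856, 'gripper_force': 0.0, 'q': [-1.4616, 0.2591, 0.0209, 1.3337, 0.0, 1.4182]} yawy -75.0 z [-1.0e-04  1.2e-03 -1.0e+00]
shift cm [ 6.628e+01 -6.147e+01  6.000e-02] turn [-1.000e-03 -8.000e-04 -9.931e-01]
```

Units first: shifts go in shares of 60 cm and turns go in shares of 2 pi rad. So 33 cm / 60 = 0.55, -31 cm / 60 = -0.5167, -0.5 rad / 6.2832 = -0.0796.

Request:
play_rows(
  motion=[
    [[0.55,-0.5167,0],[0,0,-0.0796],8.5],
    [[0.55,-0.5167,0],[0,0,-0.0796],8.5],
    [[0.55,-0.5167,0],[0,0,-0.0796],8.5],
    [[0.55,-0.5167,0],[0,0,-0.0796],8.5],
    [[0.55,-0.5167,0],[0,0,-0.0796],8.5],
    [[0.55,-0.5167,0],[0,0,-0.0796],8.5],
    [[0.55,-0.5167,0],[0,0,-0.0796],8.5],
    [[0.55,-0.5167,0],[0,0,-0.0796],8.5],
    [[0.55,-0.5167,0],[0,0,-0.0796],8.5],
    [[0.55,-0.5167,0],[0,0,-0.0796],8.5],
  ],
)

```text
time_s: 1.35
ee_pos: [0.3806, -0.1469, 0.2311]
orientation: [-2.916, -1.167, 0.001]
ft_force: [0.6, -0.1, -0.6]
width: 0.085
gripper_force: 0.0
```

```bash
python3 -c "
from h import *
st();tgt([.6235,.2343,.231],-18.1)"
```

```text
{'time_s': 1.35, 'ee_pos': [0.3806, -0.1469, 0.2311], 'ft_force': [0.64, -0.1318, -0.6197], 'width': 0.085, 'gripper_force': 0.0, 'q': [-0.5745, 0.0154, -0.2714, 1.2843, -0.0002, 1.8056]} yawy -46.37 z [-4.e-04  0.e+00 -1.e+00]
shift cm [ 43.88 -10.83   0.  ] turn [-4.000e-04  2.000e-04 -4.934e-01]
```

Converted, 43.9 cm / 60 = 0.7317, -10.8 cm / 60 = -0.18, -0.493 rad / 6.2832 = -0.0785.

Request:
play_rows(
  motion=[
    [[0.7317,-0.18,0],[0,0,-0.0785],8.5],
    [[0.7317,-0.18,0],[0,0,-0.0785],8.5],
    [[0.7317,-0.18,0],[0,0,-0.0785],8.5],
    [[0.7317,-0.18,0],[0,0,-0.0785],8.5],
    [[0.7317,-0.18,0],[0,0,-0.0785],8.5],
    [[0.7317,-0.18,0],[0,0,-0.0785],8.5],
    [[0.7317,-0.18,0],[0,0,-0.0785],8.5],
    [[0.7317,-0.18,0],[0,0,-0.0785],8.5],
    [[0.7317,-0.18,0],[0,0,-0.0785],8.5],
    [[0.7317,-0.18,0],[0,0,-0.0785],8.5],
  ],
)

```text
time_s: 2.6
ee_pos: [0.6238, 0.2329, 0.2315]
orientation: [2.545, 1.842, -0.001]
ft_force: [0.2, -0.4, 0.6]
width: 0.085
gripper_force: 0.0
```

```bash
python3 -c "
from h import *
st();tgt([.6235,.2343,.1],-18.1)"
```

```text
{'time_s': 2.6, 'ee_pos': [0.6238, 0.2329, 0.2315], 'ft_force': [0.2335, -0.4266, 0.5896], 'width': 0.085, 'gripper_force': 0.0, 'q': [0.2315, 0.4645, 0.3351, 1.4417, -0.0003, 2.1202]} yawy -18.21 z [-2.e-04 -3.e-04 -1.e+00]
shift cm [ 0.13 -0.07 13.15] turn [-0.0001  0.0004 -0.0019]
```

Converted, 12.5 cm / 60 = 0.2083, 10 cm / 60 = 0.1667.

Request:
play_rows(
  motion=[
    [[0,0,0.0833],[0,0,0],8.5],
    [[0,0,0.1667],[0,0,0],8.5],
    [[0,0,0.2083],[0,0,0],8.5],
    [[0,0,0.2083],[0,0,0],8.5],
    [[0,0,0.2083],[0,0,0],8.5],
  ],
)

```text
time_s: 3.22
ee_pos: [0.6246, 0.234, 0.1083]
orientation: [2.544, 1.842, 0.003]
ft_force: [0.9, 1.0, 0.7]
width: 0.0847
gripper_force: 0.0
```

```bash
python3 -c "
from h import *
st();tgt([.6235,.2343,.013],-18.1)
im=r.read_camera('side');b=cv2.convertScaleAbs(im[100:280,130:330],alpha=1.6)
cv2.imwrite('pics/s1.png',cv2.resize(b,None,fx=3,fy=3)[:,:,::-1])"
```

```text
{'time_s': 3.225, 'ee_pos': [0.6246, 0.234, 0.1083], 'ft_force': [0.8901, 0.955, 0.7016], 'width': 0.0847, 'gripper_force': 0.0, 'q': [0.2328, 0.5079, 0.0932, 1.1536, -0.0, 2.1207]} yawy -18.17 z [ 2.3e-03  5.0e-04 -1.0e+00]
shift cm [-0.02 -0.13  9.53] turn [ 0.002  -0.0012 -0.0012]
```

View pics/s1.png

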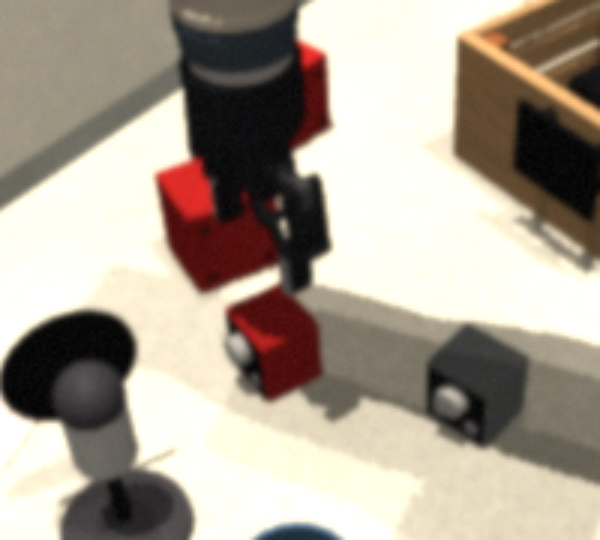

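The picture shows the fingers straddling the small red amplifier, which is at about crop (275,345), with the larger boxes clear of the gripper. Going down to grip it.

Request:
play_rows(
  motion=[
    [[0,-0.0017,0.0667],[0,0,0],8.5],
    [[0,-0.0017,0.1167],[0,0,0],8.5],
    [[0,-0.0017,0.1417],[0,0,0],8.5],
    [[0,-0.0017,0.15],[0,0,0],8.5],
    [[0,-0.0017,0.15],[0,0,0],8.5],
    [[0,-0.0017,0.15],[0,0,0],8.5],
  ],
)

```text
time_s: 4.03
ee_pos: [0.6237, 0.2352, 0.0175]
orientation: [2.543, 1.844, 0.003]
ft_force: [-0.2, -0.9, -1.0]
width: 0.0849
gripper_force: 0.0
```

```bash
python3 -c "
from h import *
st();tgt([.6235,.2343,.013],-18.1)"
```

```text
{'time_s': 4.025, 'ee_pos': [0.6237, 0.2352, 0.0175], 'ft_force': [-0.243, -0.8833, -1.0381], 'width': 0.0849, 'gripper_force': 0.0, 'q': [0.2349, 0.5739, -0.0372, 0.9578, 0.0, 2.1217]} yawy -18.11 z [ 1.8e-03  4.0e-04 -1.0e+00]
shift cm [-0.1   0.01  0.45] turn [ 0.0016 -0.001  -0.0001]
```

Converted, 0.2 cm / 60 = 0.0033, -0.1 cm / 60 = -0.0017.

Request:
play_rows(
  motion=[
    [[-0.0017,0,0.0033],[0,0,0],5],
    [[-0.0017,0,0.0033],[0,0,0],5],
    [[-0.0017,0,0.0033],[0,0,0],5],
    [[-0.0017,0,0.0033],[0,0,0],5],
    [[-0.0017,0,0.0033],[0,0,0],5],
    [[-0.0017,0,0.0033],[0,0,0],5],
    [[-0.0017,0,0.0033],[0,0,0],5],
    [[-0.0017,0,0.0033],[0,0,0],5],
  ],
  squeeze=60,
)

```text
time_s: 5.03
ee_pos: [0.623, 0.234, 0.0147]
orientation: [2.543, 1.844, 0.001]
ft_force: [-0.3, -1.5, 4.8]
width: 0.0554
gripper_force: 65.0
```

```bash
python3 -c "
from h import *
st()"
```

```text
{'time_s': 5.025, 'ee_pos': [0.623, 0.234, 0.0147], 'ft_force': [-0.2893, -1.4518, 4.8331], 'width': 0.0554, 'gripper_force': 65.0492, 'q': [0.2335, 0.5755, -0.0425, 0.9522, -0.0002, 2.1204]} yawy -18.11 z [ 7.e-04 -1.e-04 -1.e+00]
```

Converted, -13.5 cm / 60 = -0.225, -9 cm / 60 = -0.15.

Request:
play_rows(
  motion=[
    [[0,0,-0.0333],[0,0,0],5],
    [[0,0,-0.0833],[0,0,0],5],
    [[0,0,-0.15],[0,0,0],5],
    [[0,0,-0.225],[0,0,0],5],
    [[0,0,-0.225],[0,0,0],5],
    [[0,0,-0.225],[0,0,0],5],
  ],
)

```text
time_s: 5.78
ee_pos: [0.622, 0.234, 0.1475]
orientation: [-2.542, -1.844, 0.004]
ft_force: [-0.4, 0.8, -4.5]
width: 0.0553
gripper_force: 65.3
```

```bash
python3 -c "
from h import *
st();tgt([.5465,.0681,.15],-14.7)"
```

```text
{'time_s': 5.775, 'ee_pos': [0.622, 0.234, 0.1475], 'ft_force': [-0.3998, 0.799, -4.5127], 'width': 0.0553, 'gripper_force': 65.2877, 'q': [0.2336, 0.487, 0.1596, 1.2459, 0.0001, 2.1204]} yawy -18.1 z [-2.5e-03 -5.0e-04 -1.0e+00]
shift cm [-18.11  -2.02  -0.23] turn [-0.0022  0.0012 -0.0594]
```

Converted, -18.1 cm / 60 = -0.3017, -16 cm / 60 = -0.2667, -0.06 rad / 6.2832 = -0.0095.

Request:
play_rows(
  motion=[
    [[-0.0667,-0.0083,-0.0033],[0,0,-0.0032],5],
    [[-0.1333,-0.0167,-0.0033],[0,0,-0.0064],5],
    [[-0.2,-0.025,-0.0033],[0,0,-0.0095],5],
    [[-0.2667,-0.0333,-0.0033],[0,0,-0.0095],5],
    [[-0.3017,-0.0333,-0.0033],[0,0,-0.0095],5],
    [[-0.3017,-0.0333,-0.0033],[0,0,-0.0095],5],
    [[-0.3017,-0.0333,-0.0033],[0,0,-0.0095],5],
    [[-0.3017,-0.0333,-0.0033],[0,0,-0.0095],5],
  ],
)

```text
time_s: 6.78
ee_pos: [0.5477, 0.0691, 0.1509]
orientation: [-2.485, -1.921, 0.0]
ft_force: [-0.1, 0.4, -4.1]
width: 0.0554
gripper_force: 65.2
```

```bash
python3 -c "
from h import *
st();tgt([.5465,.0681,.0847],-14.7)"
```

```text
{'time_s': 6.775, 'ee_pos': [0.5477, 0.0691, 0.1509], 'ft_force': [-0.1466, 0.3553, -4.0605], 'width': 0.0554, 'gripper_force': 65.2171, 'q': [-0.0266, 0.2976, -0.1319, 1.1418, 0.0002, 1.7991]} yawy -14.61 z [-5.e-04  2.e-04 -1.e+00]
shift cm [-0.13 -0.09  6.62] turn [-0.0006 -0.0001  0.0016]
```

Converted, 6.6 cm / 60 = 0.11, 5.5 cm / 60 = 0.0917.

Request:
play_rows(
  motion=[
    [[0,-0.0017,0.05],[0,0,0],5],
    [[0,-0.0017,0.0917],[0,0,0],5],
    [[0,-0.0017,0.11],[0,0,0],5],
    [[0,-0.0017,0.11],[0,0,0],5],
    [[0,-0.0017,0.11],[0,0,0],5],
    [[0,-0.0017,0.11],[0,0,0],5],
  ],
)

```text
time_s: 7.52
ee_pos: [0.5471, 0.0686, 0.0862]
orientation: [2.486, 1.919, 0.002]
ft_force: [1.1, -0.4, -5.4]
width: 0.0551
gripper_force: 65.2
```

```bash
python3 -c "
from h import *
st();tgt([.5465,.0681,.0847],-14.7)
o=[]
for n,(x,y) in (('side',(230,90)),('top',(285,135))):
    im=r.read_camera(n);cv2.imwrite(f'pics/raw_{n}2.png',im[:,:,::-1]);c=(im[y:y+120,x:x+80]/255.)**.6*255;o.append(cv2.resize(c.astype(np.uint8),None,fx=5,fy=5,interpolation=cv2.INTER_CUBIC))
cv2.imwrite('pics/s2.png',np.hstack(o)[:,:,::-1])"
```

```text
{'time_s': 7.525, 'ee_pos': [0.5471, 0.0686, 0.0862], 'ft_force': [1.0634, -0.3528, -5.4279], 'width': 0.0551, 'gripper_force': 65.1547, 'q': [-0.0275, 0.342, -0.2436, 0.9836, 0.0, 1.7992]} yawy -14.66 z [ 0.0016 -0.     -1.    ]
shift cm [-0.06 -0.04  0.15] turn [ 0.0015 -0.0004  0.0006]
```

View pics/s2.png

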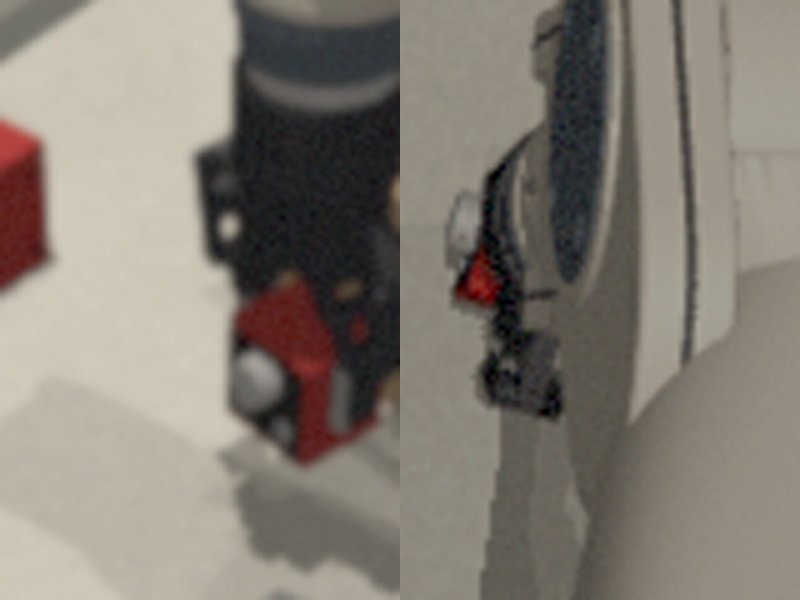

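The side view shows the amplifier held upright. Its front edge runs from crop (303,362) to (303,463), and its front-left top corner is near (238,312). I'll check the held pose against where those corners should project.

```bash
python3 -c "
from h import *
st()
p=np.array(r.sense()['ee_pos']);a=np.radians(-104.7);ex=np.array([np.cos(a),np.sin(a),0]);ey=np.array([-ex[1],ex[0],0])
o=p-[0,0,.0147]
for n,(x,y) in (('side',(230,90)),('top',(285,135))):
  for sx in(-25,25):
    for sy in(-28,28):
      for z in(0,60):
        q=(proj(n,o+ex*sx/1e3+ey*sy/1e3+[0,0,z/1e3])-[x,y]+.5)*5;print(n,sx,sy,z,q.round(0), end=';')
"
```

```text
{'time_s': 7.625, 'ee_pos': [0.5468, 0.0685, 0.0859], 'ft_force': [0.1422, -0.5469, -4.2438], 'width': 0.0551, 'gripper_force': 65.1547, 'q': [-0.0276, 0.3421, -0.2442, 0.9834, 0.0, 1.7992]} yawy -14.67 z [ 0.0011 -0.     -1.    ]
side -25 -28 0 [304. 477.];side -25 -28 60 [310. 375.];side -25 28 0 [224. 415.];side -25 28 60 [226. 314.];side 25 -28 0 [383. 431.];side 25 -28 60 [393. 329.];side 25 28 0 [303. 372.];side 25 28 60 [308. 272.];top -25 -28 0 [ 52. 304.];top -25 -28 60 [ 68. 298.];top -25 28 0 [ 88. 174.];top -25 28 60 [107. 159.];top 25 -28 0 [168. 337.];top 25 -28 60 [193. 334.];top 25 28 0 [204. 207.];top 25 28 60 [232. 194.];
```

Converted, -4.2 cm / 60 = -0.07, -3.8 cm / 60 = -0.0633.

Request:
play_rows(
  motion=[
    [[-0.02,0,0.0017],[0,0,0],5],
    [[-0.04,0,0.0017],[0,0,0],5],
    [[-0.0533,0,0.0017],[0,0,0],5],
    [[-0.0633,0,0.0017],[0,0,0],5],
    [[-0.07,0,0.0017],[0,0,0],5],
    [[-0.07,0,0.0017],[0,0,0],5],
    [[-0.07,0,0.0017],[0,0,0],5],
    [[-0.07,0,0.0017],[0,0,0],5],
  ],
)

```text
time_s: 8.62
ee_pos: [0.5359, 0.0282, 0.0843]
orientation: [-2.486, -1.92, -0.0]
ft_force: [0.1, -0.5, -4.6]
width: 0.0554
gripper_force: 65.2
```

```bash
python3 -c "
from h import *
st();tgt([.5338,.0197,.0847],-14.7)
o=[]
for n,(x,y) in (('side',(250,100)),):
    im=r.read_camera(n);cv2.imwrite(f'pics/raw_{n}3.png',im[:,:,::-1]);c=(im[y:y+100,x:x+100]/255.)**.5*255;o.append(cv2.resize(c.astype(np.uint8),None,fx=6,fy=6,interpolation=cv2.INTER_CUBIC))
cv2.imwrite('pics/s3.png',np.hstack(o)[:,:,::-1])
p=np.array(r.sense()['ee_pos']);a=np.radians(-104.7);ex=np.array([np.cos(a),np.sin(a),0]);ey=np.array([-ex[1],ex[0],0])
q0=p-[0,0,.0147]
for sx,sy,z in ((-25,-28,0),(-25,-28,60),(-25,28,60),(25,28,60),(25,-28,0)): print(sx,sy,z,((proj('side',q0+ex*sx/1e3+ey*sy/1e3+[0,0,z/1e3])-[250,100]+.5)*6).round(0))
"
```

```text
{'time_s': 8.625, 'ee_pos': [0.5359, 0.0282, 0.0843], 'ft_force': [0.1106, -0.4894, -4.6318], 'width': 0.0554, 'gripper_force': 65.1551, 'q': [-0.104, 0.3221, -0.2799, 0.9688, 0.0001, 1.7225]} yawy -14.65 z [ 0.e+00  1.e-04 -1.e+00]
shift cm [-0.87  0.01 -0.04] turn [ 0.     -0.0001  0.0009]
-25 -28 0 [325. 469.]
-25 -28 60 [336. 348.]
-25 28 60 [235. 278.]
25 28 60 [329. 229.]
25 -28 0 [417. 416.]
```

View pics/s3.png

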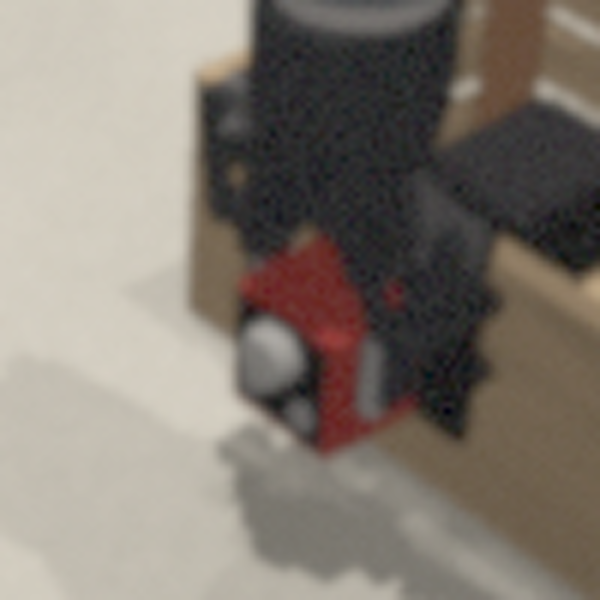

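The side crop shows the held amplifier just in front of the plate, with corners within about 2 mm of prediction. The front-bottom corner is at (325,455) and the plate's lower right corner at (460,437). I'll creep in on the force reading.

Converted, -1 cm / 60 = -0.0167, -0.8 cm / 60 = -0.0133.

Request:
play_rows(
  motion=[
    [[-0.0033,0,0],[0,0,0],5],
    [[-0.0067,0,0],[0,0,0],5],
    [[-0.01,0,0],[0,0,0],5],
    [[-0.0133,0,0],[0,0,0],5],
    [[-0.0167,0,0],[0,0,0],5],
    [[-0.0167,0,0],[0,0,0],5],
    [[-0.0167,0,0],[0,0,0],5],
  ],
)

```text
time_s: 9.55
ee_pos: [0.5334, 0.0184, 0.0843]
orientation: [-2.487, -1.92, -0.0]
ft_force: [0.9, 2.4, -4.6]
width: 0.0555
gripper_force: 65.2
```

Converted, -0.3 cm / 60 = -0.005, -0.2 cm / 60 = -0.0033.

Request:
play_rows(
  motion=[
    [[-0.0033,0,0],[0,0,0],5],
    [[-0.005,0,0],[0,0,0],5],
    [[-0.005,0,0],[0,0,0],5],
    [[-0.005,0,0],[0,0,0],5],
  ],
)

```text
time_s: 10.05
ee_pos: [0.5327, 0.0159, 0.0843]
orientation: [-2.486, -1.92, -0.002]
ft_force: [1.5, 6.1, -5.5]
width: 0.0555
gripper_force: 65.3
```

```bash
python3 -c "
from h import *
st();tgt([.5338,.0197,.0847],-14.7);print(np.dot(r.sense()['ft_force'],[.254,.967,0]))"
```

```text
{'time_s': 10.05, 'ee_pos': [0.5327, 0.0159, 0.0843], 'ft_force': [1.4785, 6.139, -5.4753], 'width': 0.0555, 'gripper_force': 65.2612, 'q': [-0.1284, 0.3162, -0.2889, 0.9655, 0.0013, 1.698]} yawy -14.65 z [ 4.0e-04  1.3e-03 -1.0e+00]
shift cm [ 0.4   0.01 -0.04] turn [ 0.     -0.0013  0.0009]
6.311917252975562
```

Converted, -0.3 cm / 60 = -0.005, -0.2 cm / 60 = -0.0033.

Request:
play_rows(
  motion=[
    [[-0.0017,0,0],[0,0,0],5],
    [[-0.0033,0,0],[0,0,0],5],
    [[-0.005,0,0],[0,0,0],5],
    [[-0.005,0,0],[0,0,0],5],
    [[-0.005,0,0],[0,0,0],5],
    [[-0.005,0,0],[0,0,0],5],
    [[-0.005,0,0],[0,0,0],5],
    [[-0.005,0,0],[0,0,0],5],
    [[-0.005,0,0],[0,0,0],5],
    [[-0.005,0,0],[0,0,0],5],
    [[-0.005,0,0],[0,0,0],5],
    [[-0.005,0,0],[0,0,0],5],
  ],
)

```text
time_s: 11.55
ee_pos: [0.532, 0.0136, 0.0843]
orientation: [-2.485, -1.92, -0.003]
ft_force: [3.1, 10.0, -5.2]
width: 0.0555
gripper_force: 65.3
```

```bash
python3 -c "
from h import *
st();tgt([.5338,.0197,.0847],-14.7);print(np.dot(r.sense()['ft_force'],[.254,.967,0]), r.sense()['ft_torque'])
im=r.read_camera('side');x,y=250,90;c=(im[y:y+100,x:x+100]/255.)**.5*255
cv2.imwrite('pics/s4.png',cv2.resize(c.astype(np.uint8),None,fx=6,fy=6,interpolation=cv2.INTER_CUBIC)[:,:,::-1])"
```

```text
{'time_s': 11.55, 'ee_pos': [0.532, 0.0136, 0.0843], 'ft_force': [3.0894, 10.0494, -5.1948], 'width': 0.0555, 'gripper_force': 65.2613, 'q': [-0.1336, 0.3149, -0.2908, 0.9648, 0.0024, 1.6925]} yawy -14.63 z [ 6.0e-04  2.3e-03 -1.0e+00]
shift cm [ 0.64  0.02 -0.04] turn [ 0.     -0.0024  0.0013]
10.502505754342467 [ 1.77689882 -0.37589698 -0.20165591]
```

View pics/s4.png

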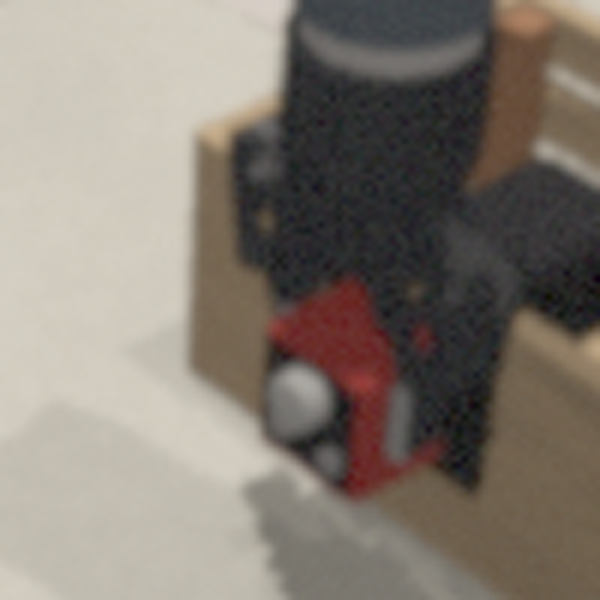

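The amplifier sits on the plate at about 10.5 N. Its back lower right corner is at crop (445,443) and the plate's is at (475,490). I'll check that offset: it should be 17 mm across and 10 mm up.

```bash
python3 -c "
from h import *
a=np.radians(-104.7);ex=np.array([np.cos(a),np.sin(a),0]);ey=np.array([-ex[1],ex[0],0])
s=np.array([.5275,-.0045,.13])+.0075*ex
f=lambda y,z:proj('side',s+ey*y/1e3+[0,0,z/1e3])*6-[1497,537]
c=f(-45,-70);A=f(-28,-60)
J=np.c_[f(-27,-60)-A,f(-28,-59)-A]
print(c,A,'corner err rel. to plate, mm (y,z):',np.linalg.solve(J,np.array([445-475,443-490])-(A-c)))
print('abs:',np.linalg.solve(J,np.array([445,443])-A))
"
```

```text
[473.23604591 498.74607737] [445.07815213 458.52523251] corner err rel. to plate, mm (y,z): [1.3969107  2.63170267]
abs: [1.0909519  7.37092525]
```

```bash
python3 -c "
from h import *
st();print(r.job_done())"
```

```text
{'time_s': 11.6, 'ee_pos': [0.5321, 0.0136, 0.0844], 'ft_force': [2.6139, 9.9176, -5.0909], 'width': 0.0552, 'gripper_force': 65.2605, 'q': [-0.1336, 0.3149, -0.2907, 0.9648, 0.0024, 1.6924]} yawy -14.62 z [ 7.0e-04  2.3e-03 -1.0e+00]
the job is handed in; nothing more can be done
None
```

The job is handed in, verdict not shown: the red amplifier is still gripped and pressed on the plate at about 10 N, upright and square, within roughly 3 mm of centred and flush by the last image check.

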